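Rebuild the crucible pedestal of the furnace

ROBOT

A 7-joint arm with a two-finger parallel gripper is mounted at the origin on the work surface. World frame = base frame: x ahead of the robot, y to its left, z up, the work surface at z = 0. Lengths are in m, angles in rad, forces in N, time in s.
With the tool pointing down it reaches from about 0.425 to 0.925 m from the base axis. Payload 6.8 kg.
Tool frame: the origin (TCP) lies on the centre line of the jaws, within the pads' length; the fingertips stand 11 mm ahead of it and the grasp point (between the pads) lies 8 mm behind it; z points along the fingers, y is the direction in which the jaws open and shut (so a half turn about z gives the same grasp; the last joint's range is limited). The gripper opens to 85 mm and grips with 20 to 120 N. Pads are 22 mm wide; open, the fingers measure 114 mm over their backs; the gripper's body (76 mm by 85 mm) begins 54 mm behind the grasp point. The pads swing forward as they close: fully open they stand 13 mm farther back than shut.
Start: joints at [-1.224, 0.477, 0.022, 1.555, -0.011, 1.109, -0.083], TCP at [0.297, 0.606, 0.242] pointing down, gripper open.
Joint ranges: [-2.96, 2.96], [-0.34, 2.1], [-1.41, 1.46], [0.24, 2.44], [-1.37, 4.51], [0.17, 1.92], [-2.96, 2.96]. Speed limits (rad/s): [2.39, 2.39, 3.14, 3.14, 3.14, 3.14, 3.14].

INTERFACE

Orientations are given as a rotation vector (axis times angle).
In Python, from bench import r gives the robot as it stands.
- The arm moves only by the tool send_rows, never from a script. Its argument "deltas" is a list of rows, each a list of 7 numbers: the opening, from 0 (shut) to 1 (fully open), then the shift along the tool's x, y, z as a fraction of full scale, then the turn, a rotation vector about the tool's x, y, z as a fraction of full scale. In form: [[hand, x, y, z, ax, ay, az], ...]. A call has 1 to 20 rows; each row is the pose to reach, as a shift and turn from the pose commanded when the call began, along the tool's axes at that moment, turning the shorter way round; what a row does not reach only later rows make up. Full scale, the value 1, is 150 mm for a shift and 180 degrees for a turn. A row lasts 1/12 s, in which the tool goes at most 41.7 mm and 7.16 degrees, less where a joint would pass 70% of its speed; a pose out of reach is approached as far as the arm can. A call with a number of a shift or a turn outside -1 to 1 is refused whole. A call with a gripper value outside its range is refused whole. The fingers move at their own pace and stop on an object; "squeeze" is the grip in N (left out, the last holds). Time passes only in rows, so rows that repeat a pose let the fingers close. It gives the time, the measured TCP pose, the force and the opening at its end, in the units of the state.
- r.get_obs(): the state, without advancing time (a new reading comes with each control period).
- r.grab_frame(name): name is "side" or "top" or "wrist"; returns a dict with "pixels" (384x512x3 uint8, red, green, blue), "camera_matrix" (3x3 intrinsics, pixels), "rvec" (rotation vector, rad) and "tvec" (3), from world to camera coordinates, as OpenCV has them. Camera axes: x right, y down, z forward; pixel columns grow to the right and rows downward; lengths in m; the calibration is good to about 2 mm. A picture is of the moment at which its call begins. There is no depth.
- r.hand_in(): hands the job in, once; it reports no verdict.
The state is a dict: "clock": time; "joints": joint angles; "qvel": joint speeds; "tau": joint torques, N m; "tcp_pos": TCP position; "orientation": TCP orientation; "contact_force": force on the tool from outside, world axes, zero at the start; "moment": the same for the moment, N m; "grip_width": finger opening in m.
Only numpy, scipy, OpenCV 4.12 (cv2) and the standard library are available. Lean on these libraries where they do the work, as an engineer would, in place of code of your own. Each camera call takes 0.05 s, during which the arm holds its last target. There are 200 camera calls.

TASK

Rebuild the furnace's crucible pedestal on the bench: first put the tall white ceramic insulator over the upright steel spindle so that it sits flat on the pedestal's seat, then put the steel crucible holder over the spindle, hollow cup side up as it stands now, so that it sits flat on top of the insulator. Set both down rather than dropping them; the short ceramic collar, the clamp ring and the small crucible are not part of it.

Things in the scene. Friction and masses are not known exactly. Their poses are not given: they have to be found in the camera images.
- insulator: White ceramic insulator: a plain thick-walled tube standing upright on the bench, outside diameter 50 mm, through bore 26 mm, height 35 mm, about 120 g; it starts the right way up. Origin at the centre of its underside, z axis up along the bore. The other white ceramic pieces are smaller: a short collar (diameter 44 mm, height only 14 mm) and a crucible (a cup 34 mm across with a closed bottom).
- holder: Bare steel crucible holder: a solid-looking round piece standing upright, diameter 44 mm, height 40 mm, about 200 g, with a shallow round recess in its top (34 mm across, 11 mm deep) and a blind socket in its underside (26 mm across, 24 mm deep) that goes over the spindle. Origin at the centre of its underside, z axis up; it starts the right way up. The other loose steel ring, a flat clamp ring 62 mm across and 10 mm high, is not it.
- pedestal_seat (a point): Centre of the pedestal's seat, at the foot of the spindle, z axis up along the spindle. The pedestal is fixed to the bench: a dark steel plate 110 mm square and 12 mm thick carrying a round seat 64 mm across whose top (this point) is 20 mm above the bench. A plain steel spindle, 12 mm in diameter with a tapered tip, rises 55 mm above this point; with the insulator (35 mm) seated, 20 mm of it still stand out.
Things that resemble listed ones, but are neither listed nor needed, are in the scene too. Leave any black or red look-alike of the holder alone.

How it is judged:
On the way:
1. The insulator sits on the pedestal's seat over the spindle, within 12 mm of its axis and 4 mm of the seat, upright, with the holder not yet above it (horizontal distance between insulator and pedestal_seat below 0.012 m and z of insulator in the frame of pedestal_seat between -0.003 and 0.004 m and angle between insulator's own z axis and vertical below 0.14 rad and horizontal distance between holder and pedestal_seat above 0.03 m), for 0.2 s.
At the end, for the whole second after the job is handed in: The insulator sits upright (within 8 degrees) on the pedestal's seat (within 4 mm of it) around the spindle, and the holder sits upright (within 8 degrees), cup side up, on the insulator with its underside 31 to 39 mm above the seat; both within 12 mm of the spindle's axis, and at rest (horizontal distance between each of insulator, holder and pedestal_seat below 0.012 m and z of insulator in the frame of pedestal_seat between -0.003 and 0.004 m and angle between each of insulator, holder's own z axis and vertical below 0.14 rad and z of holder in the frame of pedestal_seat between 0.031 and 0.039 m and linear speed of each of insulator, holder below 0.02 m/s); the robot touches nothing.
It fails at once if The insulator is dropped: it falls out of the fingers faster than 0.6 m/s (contact force between the fingers and insulator below 0.05 N and linear speed of insulator above 0.6 m/s).
It fails at once if The holder is dropped: it falls out of the fingers faster than 0.6 m/s (contact force between the fingers and holder below 0.05 N and linear speed of holder above 0.6 m/s).
It also fails if it takes over 64 s, if anything falls off the work surface, if the arm or the gripper's body presses on something with over 40 N, if the wrist force passes 120 N, or if a joint passes its speed limit or range.

## Working session

There is one attempt and no reset: what is moved stays moved. The work goes in short steps, Python scripts to look and compute and a tool call to move; the robot and the scene stay as the last step left them, time stands still between calls to the robot, and variables do not carry over. Pictures are saved under pics/ and viewed, about 8 in all and at most 12, crops included, and the job is handed in when it is done.

Besides the shell and the picture viewer there is one more tool, called after "Emit:" by a JSON object that holds its "name" and its "arguments". send_rows: Moves the arm, as the interface text tells. Shift numbers are shares of 150 mm and turn numbers shares of 180 degrees, none past 1 either way. Its arguments: {"type":"object","properties":{"deltas":{"type":"array","items":{"type":"array","items":{"type":"number"}}},"squeeze":{"type":"number"}},"required":["deltas"]}

```bash
mkdir -p pics
python3 - <<'E'
from bench import r
import cv2,numpy as np
o=r.get_obs();print({k:np.round(v,4).tolist() for k,v in o.items()})
for n in("top","side"):
    f=r.grab_frame(n);cv2.imwrite(f"pics/{n}0.png",f["pixels"][:,:,::-1])
    R=cv2.Rodrigues(np.array(f["rvec"],float))[0];print(n,f["camera_matrix"],R,-R.T@np.array(f["tvec"]).ravel())
E
```

```text
{'clock': 0.0, 'joints': [-1.2241, 0.4778, 0.0224, 1.5564, -0.0115, 1.1093, -0.0831], 'qvel': [0.0002, 0.0002, 0.0007, 0.0009, -0.0019, 0.0007, 0.0003], 'tau': [-0.0007, -59.6447, 1.6075, -28.1181, 0.0125, 0.0096, -0.0], 'tcp_pos': [0.2963, 0.6059, 0.2414], 'orientation': [-0.7081, -3.0605, 0.0027], 'contact_force': [-0.3672, 0.7417, -0.3474], 'moment': [-0.0113, -0.0192, 0.0397], 'grip_width': 0.0854}
top [[491.65949443   0.         258.28050019]
 [  0.         491.65949443 189.00895693]
 [  0.           0.           1.        ]] [[-1.18582719e-02 -9.99929248e-01 -9.38598916e-04]
 [-9.97788541e-01  1.18942694e-02 -6.53953649e-02]
 [ 6.54019020e-02  1.61047224e-04 -9.97858991e-01]] [ 0.41823441 -0.0047813   1.21013322]
side [[423.39975817   0.         258.66211455]
 [  0.         423.39975817 191.455415  ]
 [  0.           0.           1.        ]] [[ 0.70762313 -0.70658759  0.00186531]
 [-0.4937181  -0.49632674 -0.71407437]
 [ 0.50548189  0.5043746  -0.70006737]] [ 0.05809084 -0.49655477  0.69708864]
```

View pics/top0.png

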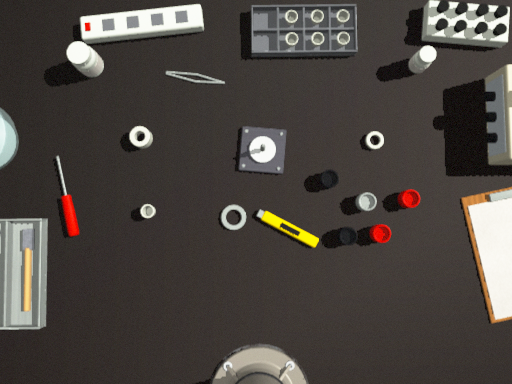

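View pics/side0.png

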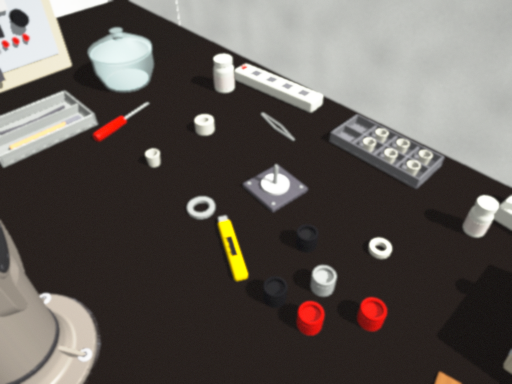

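The top view shows the insulator at about (141,137), the holder at (366,202), the pedestal at (263,149) and the collar at (374,140). The side view agrees: insulator (204,125), holder (323,280), spindle (276,175). Next I'll measure these.

```bash
cat > h.py <<'E'
import cv2,numpy as np
from bench import r
from scipy.spatial.transform import Rotation as Ro
def grab(n,save=None):
    f=r.grab_frame(n)
    if save: cv2.imwrite("pics/"+save,f["pixels"][:,:,::-1])
    return f
def ray(f,uv,z):
    R=cv2.Rodrigues(np.array(f["rvec"],float))[0];t=np.array(f["tvec"],float).ravel();c=-R.T@t
    d=R.T@np.linalg.solve(np.array(f["camera_matrix"]),[uv[0],uv[1],1.]);return c+d*(z-c[2])/d[2]
def proj(f,p):
    return cv2.projectPoints(np.array([p],float),np.array(f["rvec"],float),np.array(f["tvec"],float),np.array(f["camera_matrix"]),None)[0].ravel()
def blobs(f,box,thr,light=True,amin=8):
    x0,y0,x1,y1=box;g=cv2.cvtColor(f["pixels"],cv2.COLOR_RGB2GRAY)[y0:y1,x0:x1]
    m=((g>thr) if light else (g<thr)).astype(np.uint8)
    cs,hi=cv2.findContours(m,cv2.RETR_CCOMP,cv2.CHAIN_APPROX_NONE,offset=(x0,y0))
    return [(c,h[3]>=0) for c,h in zip(cs,hi[0]) if cv2.contourArea(c)>amin]
def toworld(f,c,z): return np.array([ray(f,p,z)[:2] for p in c.reshape(-1,2)],np.float32)
def to_tool(o,p):
    return Ro.from_rotvec(o["orientation"]).inv().apply(np.array(p)-o["tcp_pos"])
E
python3 - <<'E'
from h import *
f=grab("top")
for n,b,z,thr in(("ins",(120,115,165,160),.035,110),("hold",(350,185,385,220),.04,80),("seat",(245,130,282,168),.02,150)):
    for c,hole in blobs(f,b,thr):
        (x,y),rr=cv2.minEnclosingCircle(toworld(f,c,z));print(n,"hole" if hole else "out",round(x,4),round(y,4),"r",round(rr,4), cv2.boundingRect(c))
s=grab("side")
ims=[]
for F,b in((f,(120,115,165,160)),(f,(345,180,390,225)),(f,(240,127,285,172)),(s,(182,103,227,148)),(s,(300,258,345,303)),(s,(254,158,299,203))):
    ims.append(cv2.resize(F["pixels"][b[1]:b[3],b[0]:b[2],::-1],None,fx=5,fy=5,interpolation=cv2.INTER_NEAREST))
cv2.imwrite("pics/c.png",np.vstack([np.hstack(ims[:3]),np.hstack(ims[3:])]))
E
```

```text
ins out 0.6251 0.2778 r 0.0297 (129, 126, 24, 21)
ins hole 0.6269 0.2799 r 0.013 (136, 131, 10, 11)
hold out 0.4624 -0.2611 r 0.0249 (356, 192, 21, 19)
seat out 0.5945 -0.0158 r 0.0333 (249, 136, 27, 27)
seat hole 0.5973 -0.0136 r 0.0091 (259, 144, 6, 8)
```

View pics/c.png

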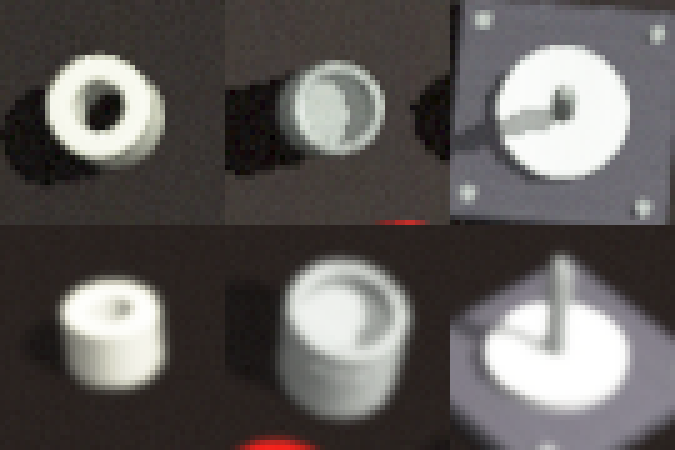

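The crops show clean rims. The insulator's bore radius fits 13 mm at (0.627, 0.280), and the seat radius fits 33 mm at (0.5945, -0.0158). I'll move over the insulator.

Emit:
{"name": "send_rows", "arguments": {"deltas": [[1,-1,-0.33,0,0,0,0],[1,-1,-0.33,0,0,0,0],[1,-1,-0.33,0,0,0,0],[1,-1,-0.33,0,0,0,0],[1,-1,-0.33,0,0,0,0]]}}

```text
clock: 0.62
tcp_pos: [0.4174, 0.4884, 0.2424]
orientation: [0.726, 3.052, -0.005]
contact_force: [0.1, -1.3, -0.5]
grip_width: 0.0858
```

Emit:
{"name": "send_rows", "arguments": {"deltas": [[1,-1,-0.33,0,0,0,0],[1,-1,-0.33,0,0,0,0],[1,-1,-0.33,0,0,0,0],[1,-1,-0.33,0,0,0,0],[1,-1,-0.33,0,0,0,0]]}}

```text
clock: 1.03
tcp_pos: [0.5292, 0.3773, 0.2424]
orientation: [0.725, 3.052, -0.005]
contact_force: [1.1, -0.8, 0.6]
grip_width: 0.0854
```

Emit:
{"name": "send_rows", "arguments": {"deltas": [[1,-0.93,-0.32,0.4,0,0,0],[1,-0.93,-0.32,0.4,0,0,0],[1,-0.93,-0.32,0.4,0,0,0],[1,-0.93,-0.32,0.4,0,0,0],[1,-0.93,-0.32,0.4,0,0,0],[1,-0.93,-0.32,0.4,0,0,0],[1,-0.93,-0.32,0.4,0,0,0]]}}

```text
clock: 1.62
tcp_pos: [0.6261, 0.2823, 0.182]
orientation: [-0.707, -3.06, -0.001]
contact_force: [0.5, 0.5, 0.2]
grip_width: 0.0852
```

Run:
```python
from h import *
f=grab("wrist","w1.png");o=r.get_obs();print(o["tcp_pos"],o["orientation"],o["joints"],to_tool(o,[.627,.28,.018]))
print(proj(f,[.627,.28,.035]))
```

```text
[0.62587983 0.28325816 0.18247537] [-7.05161319e-01 -3.06069866e+00 -1.85883729e-03] [-0.59981611  0.55212752  0.12285248  1.58560338 -0.07765938  1.00834912
  0.66429701] [-0.00259068 -0.00260298  0.16447046]
[255.25440223 180.87149072]
```

View pics/w1.png

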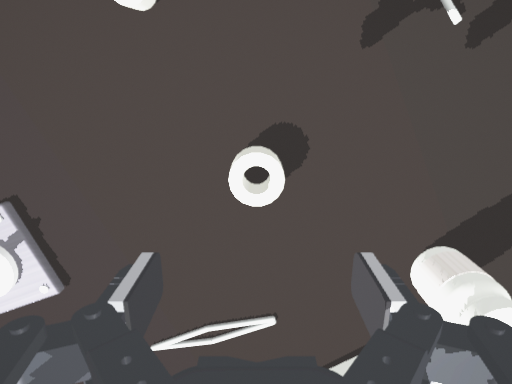

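The wrist view shows the insulator's top face centred near (257,180), against a prediction of (255,181), so they agree within 2 mm.

Run:
```python
from h import *
f=grab("wrist");o=r.get_obs()
for t in(200,230):
  for c,hole in blobs(f,(215,135,300,220),t,amin=30):
    (x,y),rr=cv2.minEnclosingCircle(toworld(f,c,.035));print(t,hole,x,y,rr,to_tool(o,[x,y,.018]))
p=ray(f,(257,179.5),.035);print(p,to_tool(o,[*p[:2],.018]),o["tcp_pos"])
```

```text
200 False 0.6245250105857849 0.2825666666030884 0.027174754068255424 [ 0.00054861 -0.00169357  0.16473526]
200 True 0.6225599646568298 0.28334319591522217 0.011984438635408878 [ 0.00265546 -0.00185345  0.16473657]
230 False 0.6257447600364685 0.2810489237308502 0.02534911036491394 [-0.00121161 -0.00252601  0.16473292]
230 True 0.626382052898407 0.28118088841438293 0.013546274043619633 [-0.00172724 -0.00212891  0.16473306]
[0.62642301 0.28293491 0.035     ] [-0.00099787 -0.0005332   0.16473565] [0.62577168 0.28360674 0.18273688]
```

Emit:
{"name": "send_rows", "arguments": {"deltas": [[1,-0.01,-0.013,0.3,0,0,0],[1,-0.01,-0.013,0.6,0,0,0],[1,-0.01,-0.013,0.8,0,0,0],[1,-0.01,-0.013,0.95,0,0,0],[1,-0.01,-0.013,0.95,0,0,0]]}}

```text
clock: 2.13
tcp_pos: [0.6226, 0.2793, 0.0346]
orientation: [-0.702, -3.054, 0.008]
contact_force: [-0.6, -0.3, -1.4]
grip_width: 0.0855
```

Emit:
{"name": "send_rows", "arguments": {"deltas": [[1,0,0,0.07,0,0,0],[1,0,0,0.14,0,0,0],[1,0,0,0.14,0,0,0],[0.5,0,0,0.14,0,0,0],[0.5,0,0,0.14,0,0,0],[0.4,0,0,0.14,0,0,0],[0.4,0,0,0.14,0,0,0],[0.4,0,0,0.14,0,0,0],[0.4,0,0,0.14,0,0,0],[0.4,0,0,0.14,0,0,0],[0.4,0,0,0.14,0,0,0],[0.4,0,0,0.14,0,0,0]], "squeeze": 40}}

```text
clock: 3.13
tcp_pos: [0.6283, 0.2794, 0.0206]
orientation: [0.708, 3.059, 0.003]
contact_force: [-0.2, -1.0, 5.7]
grip_width: 0.049
```

Emit:
{"name": "send_rows", "arguments": {"deltas": [[0.4,0,0,-0.1,0,0,0],[0.4,0,0,-0.3,0,0,0],[0.4,0,0,-0.5,0,0,0],[0.4,0,0,-0.7,0,0,0],[0.4,0,0,-0.8,0,0,0],[0.4,0,0,-0.8,0,0,0],[0.4,0,0,-0.8,0,0,0]]}}

```text
clock: 3.72
tcp_pos: [0.6277, 0.2791, 0.1405]
orientation: [0.708, 3.059, 0.003]
contact_force: [0.1, 0.3, -2.3]
grip_width: 0.0491
```

Run:
```python
from h import *
o=r.get_obs();print(o["tcp_pos"],o["orientation"],o["contact_force"],o["grip_width"])
f=grab("top")
# spindle tip & seat with arm away
for t in (150,200):
  for c,hole in blobs(f,(245,130,282,168),t):
    (x,y),rr=cv2.minEnclosingCircle(toworld(f,c,.02));print(t,hole,x,y,rr)
g=cv2.cvtColor(f["pixels"],cv2.COLOR_RGB2GRAY);print(g[140:156,254:270])
print(proj(f,[.594,-.0155,.075]),proj(f,[.594,-.0155,.02]))
s=grab("side");print(ray(s,(254+(562-450)/5,158+(258-225)/5),.072))
b=cv2.cvtColor(s["pixels"],cv2.COLOR_RGB2GRAY)
for c,hole in blobs(s,(254,170,299,203),190):
    W=toworld(s,c,.02);(x,y),rr=cv2.minEnclosingCircle(W);print("side",hole,x,y,rr,cv2.boundingRect(c))
print(to_tool(o,[.594,-.0155,.14]))
```

```text
[0.62772949 0.27905211 0.14049279] [7.08034403e-01 3.05891830e+00 2.74746548e-03] [ 0.09520186  0.30288157 -2.33739807] 0.049103457614367796
150 False 0.5941573977470398 -0.015290084294974804 0.033549726009368896
150 True 0.5972669720649719 -0.013638711534440517 0.009131540544331074
200 False 0.5940921902656555 -0.01543706189841032 0.03237755224108696
[[253 253 252 252 251 251 250 250 251 251 251 250 250 250 250 251]
 [253 253 252 252 251 251 251 250 251 251 251 251 250 250 250 250]
 [253 252 252 252 252 251 251 251 251 251 251 250 250 250 250 250]
 [253 253 252 253 252 251 251 249 242 247 248 250 250 250 251 251]
 [253 252 252 252 252 251 248 216 195 226 232 250 250 250 251 251]
 [253 252 252 252 252 250 234 125 182 204 205 245 250 251 251 251]
 [253 253 252 252 252 248 200 113 157 176 191 232 250 250 251 251]
 [253 252 252 252 252 247 172  88  91 123 165 231 251 250 251 251]
 [240 238 238 238 237 227 152  80  85 102 159 240 251 250 251 251]
 [182 181 180 180 177 171 124  78  84  93 158 242 251 250 251 251]
 [182 182 181 182 179 176 144  91  80 111 194 247 251 251 251 252]
 [183 181 181 183 179 179 190 217 191 226 243 250 251 250 251 251]
 [186 181 182 180 182 196 240 250 247 251 251 251 250 251 251 251]
 [202 238 239 236 234 240 251 251 251 251 251 251 251 251 251 252]
 [244 252 253 252 252 251 252 251 251 251 251 251 251 251 251 252]
 [253 252 253 252 252 251 252 251 251 251 251 251 251 251 252 251]]
[262.44818988 145.4925648 ] [262.27860031 148.95910186]
[ 0.59891642 -0.01319589  0.072     ]
side False 0.5939639210700989 -0.016842663288116455 0.036961235105991364 (261, 173, 29, 22)
[-9.91239119e-02 -2.79416026e-01  3.76574913e-05]
```

Emit:
{"name": "send_rows", "arguments": {"deltas": [[0.4,-0.08,-0.22,0,0,0,0],[0.4,-0.16,-0.45,0,0,0,0],[0.4,-0.25,-0.68,0,0,0,0],[0.4,-0.33,-0.93,0,0,0,0],[0.4,-0.33,-0.93,0,0,0,0]]}}

```text
clock: 4.23
tcp_pos: [0.6087, 0.12, 0.1371]
orientation: [-0.725, -3.054, 0.013]
contact_force: [0.2, -2.9, -2.7]
grip_width: 0.0489
```

Emit:
{"name": "send_rows", "arguments": {"deltas": [[0.4,-0.08,-0.22,0,0,0,0],[0.4,-0.16,-0.45,0,0,0,0],[0.4,-0.25,-0.68,0,0,0,0],[0.4,-0.33,-0.93,0,0,0,0],[0.4,-0.33,-0.93,0,0,0,0],[0.4,-0.33,-0.93,0,0,0,0],[0.4,-0.33,-0.93,0,0,0,0]]}}

```text
clock: 4.82
tcp_pos: [0.593, -0.0149, 0.1377]
orientation: [-0.708, -3.059, 0.0]
contact_force: [1.2, 0.5, -1.6]
grip_width: 0.0493
```

Run:
```python
from h import *
s=grab("side");w=grab("wrist")
o=r.get_obs();print(o["tcp_pos"],o["orientation"],o["contact_force"],o["grip_width"],to_tool(o,[.594,-.0155,.0407]))
p=np.array(o["tcp_pos"]);print(proj(s,[.594,-.0155,.075]),proj(s,[p[0],p[1],p[2]-.0206]))
cv2.imwrite("pics/p1.png",np.hstack([cv2.resize(s["pixels"][80:230,190:350,::-1],(400,375)),cv2.resize(w["pixels"][:,:,::-1],(400,375))]))
```

```text
[ 0.59340465 -0.01328562  0.13802506] [-7.04249788e-01 -3.06015965e+00 -7.90985415e-04] [ 0.24477174 -0.89417958 -1.35799558] 0.04910717851997803 [-0.00165119 -0.00174769  0.09732237]
[275.68415183 165.07475756] [275.34108656 149.93622541]
```

View pics/p1.png

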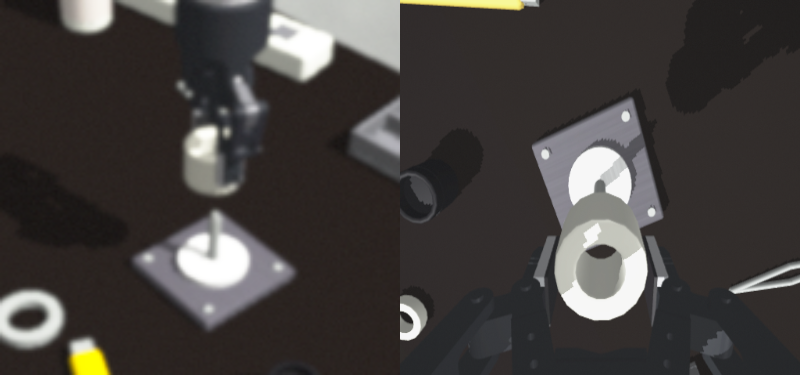

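The side view shows the insulator (col 214) right above the spindle tip (col 215), and the wrist view has them both at col 600. Lowering now.

Emit:
{"name": "send_rows", "arguments": {"deltas": [[0.4,-0.005,-0.005,0.1,0,0,0],[0.4,-0.005,-0.005,0.2,0,0,0],[0.4,-0.005,-0.005,0.3,0,0,0],[0.4,-0.005,-0.005,0.4,0,0,0],[0.4,-0.005,-0.005,0.5,0,0,0],[0.4,-0.005,-0.005,0.58,0,0,0],[0.4,-0.005,-0.005,0.58,0,0,0],[0.4,-0.005,-0.005,0.58,0,0,0]]}}

```text
clock: 5.58
tcp_pos: [0.5936, -0.0153, 0.0512]
orientation: [-0.706, -3.06, 0.0]
contact_force: [-0.1, 0.5, -0.9]
grip_width: 0.0495
```

Emit:
{"name": "send_rows", "arguments": {"deltas": [[0.4,0,0,0.015,0,0,0],[0.4,0,0,0.03,0,0,0],[0.4,0,0,0.045,0,0,0],[0.4,0,0,0.05,0,0,0],[0.4,0,0,0.05,0,0,0]]}}

```text
clock: 6.0
tcp_pos: [0.594, -0.0163, 0.0444]
orientation: [0.708, 3.061, 0.0]
contact_force: [-0.2, 0.5, -0.3]
grip_width: 0.0486
```

Emit:
{"name": "send_rows", "arguments": {"deltas": [[0.4,0,0,0.01,0,0,0],[0.4,0,0,0.018,0,0,0],[0.4,0,0,0.018,0,0,0],[0.4,0,0,0.018,0,0,0]]}}

```text
clock: 6.33
tcp_pos: [0.5939, -0.0163, 0.0415]
orientation: [-0.708, -3.061, 0.0]
contact_force: [-0.1, -0.4, -1.3]
grip_width: 0.0492
```

Emit:
{"name": "send_rows", "arguments": {"deltas": [[0.4,0,0,0.008,0,0,0],[0.4,0,0,0.008,0,0,0],[0.4,0,0,0.008,0,0,0]]}}

```text
clock: 6.58
tcp_pos: [0.5941, -0.0163, 0.0405]
orientation: [0.708, 3.06, 0.0]
contact_force: [-0.0, -0.5, 0.6]
grip_width: 0.0491
```

Emit:
{"name": "send_rows", "arguments": {"deltas": [[0.4,0,0,0.007,0,0,0],[0.4,0,0,0.007,0,0,0],[0.4,0,0,0.007,0,0,0]]}}

```text
clock: 6.83
tcp_pos: [0.5941, -0.0163, 0.0404]
orientation: [0.709, 3.06, 0.001]
contact_force: [-3.7, 0.1, 10.6]
grip_width: 0.049
```

Seated, with a 10 N contact at the expected height. Releasing and rising.

Emit:
{"name": "send_rows", "arguments": {"deltas": [[0.65,0,0,0,0,0,0],[0.7,0,0,0,0,0,0],[1,0,0,0,0,0,0],[1,0,0,0,0,0,0],[1,0,0,0,0,0,0],[1,0,0,0,0,0,0],[1,0,0,-0.2,0,0,0],[1,0,0,-0.5,0,0,0],[1,0,0,-0.8,0,0,0],[1,0,0,-0.95,0,0,0],[1,0,0,-0.95,0,0,0]]}}

```text
clock: 7.75
tcp_pos: [0.598, -0.0164, 0.1888]
orientation: [0.707, 3.05, 0.006]
contact_force: [1.1, -0.5, 0.8]
grip_width: 0.0857
```

Run:
```python
from h import *
f=grab("wrist","w2.png");o=r.get_obs();print(o["tcp_pos"],o["orientation"],o["grip_width"],o["joints"])
s=grab("side");t=grab("top")
h=ray(t,(345+23-.5,180+21.4-.5),.04);print("holder",h,to_tool(o,[*h[:2],.14]))
k=ray(s,(300+(349-225)/5-.5,258+(308-225)/5-.5),.04);print("side holder",k)
cv2.imwrite("pics/p2.png",np.hstack([cv2.resize(s["pixels"][130:220,225:325,::-1],(400,360)),cv2.resize(f["pixels"][:,:,::-1],(400,360))]))
```

```text
[ 0.59633908 -0.01629166  0.18556089] [0.70703413 3.0538312  0.00369044] 0.08515738501419227 [-0.20238048  0.40586176  0.16172303  1.81941709 -0.0806903   0.91525776
  1.11095711]
holder [ 0.46345909 -0.26426767  0.04      ] [ 0.01065839 -0.28131726  0.04440705]
side holder [ 0.46433637 -0.26324605  0.04      ]
```

View pics/p2.png

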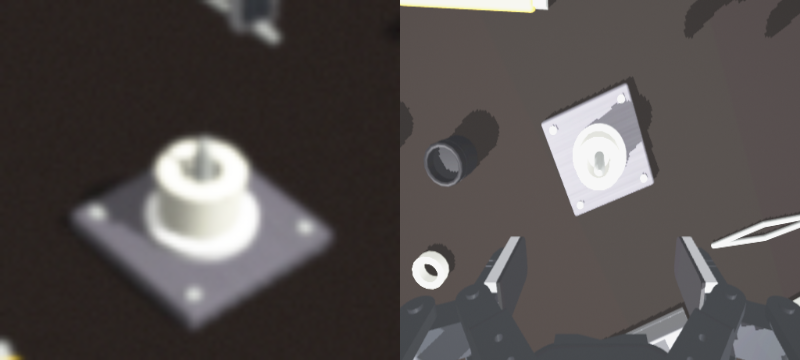

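The insulator sits flat around the spindle in both views. The holder measurements agree at about (0.464, -0.264), so I'll move there.

Emit:
{"name": "send_rows", "arguments": {"deltas": [[1,0.035,-0.94,0,0,0,0],[1,0.035,-0.94,0,0,0,0],[1,0.035,-0.94,0,0,0,0],[1,0.035,-0.94,0,0,0,0],[1,0.035,-0.94,0,0,0,0]]}}

```text
clock: 8.32
tcp_pos: [0.5232, -0.1458, 0.1799]
orientation: [-0.719, -3.053, 0.004]
contact_force: [0.0, -0.1, 1.1]
grip_width: 0.0851
```

Emit:
{"name": "send_rows", "arguments": {"deltas": [[1,0.035,-0.94,0,0,0,0],[1,0.035,-0.94,0,0,0,0],[1,0.035,-0.94,0,0,0,0],[1,0.035,-0.94,0,0,0,0],[1,0.035,-0.94,0,0,0,0],[1,0.035,-0.94,0,0,0,0],[1,0.035,-0.94,0,0,0,0]]}}

```text
clock: 8.9
tcp_pos: [0.4612, -0.2632, 0.1807]
orientation: [-0.705, -3.06, -0.002]
contact_force: [0.5, 1.0, 0.3]
grip_width: 0.0853
```

Run:
```python
from h import *
f=grab("wrist","w3.png");o=r.get_obs();print(o["tcp_pos"],o["orientation"],o["joints"],to_tool(o,[.464,-.264,.02]),proj(f,[.464,-.264,.04]))
```

```text
[ 0.46145676 -0.26290069  0.18093694] [-7.03413099e-01 -3.06040379e+00 -1.61229571e-03] [ 0.19579777  0.31737382  0.2490517   1.97311101 -0.10223447  0.8644462
  1.61845334] [-3.02325013e-03  1.05445041e-05  1.60932393e-01] [257.71606976 184.2642398 ]
```

View pics/w3.png

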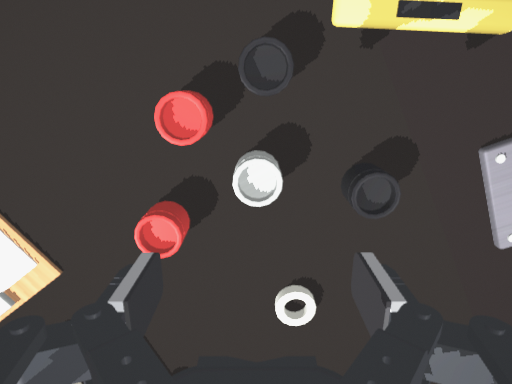

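The wrist view shows the steel holder's rim centred near (258,182), within about 2 mm of the prediction of (258,184). Its neighbours are clear of the jaws.

Emit:
{"name": "send_rows", "arguments": {"deltas": [[1,-0.007,0,0.25,0,0,0],[1,-0.007,0,0.5,0,0,0],[1,-0.007,0,0.75,0,0,0],[1,-0.007,0,0.95,0,0,0],[1,-0.007,0,0.95,0,0,0],[1,-0.007,0,0.95,0,0,0]]}}

```text
clock: 9.45
tcp_pos: [0.4612, -0.2637, 0.0382]
orientation: [-0.704, -3.058, -0.002]
contact_force: [0.6, -0.2, 0.4]
grip_width: 0.0854
```

Emit:
{"name": "send_rows", "arguments": {"deltas": [[1,0,0,0.06,0,0,0],[1,0,0,0.12,0,0,0],[1,0,0,0.12,0,0,0],[0.5,0,0,0.12,0,0,0],[0.5,0,0,0.12,0,0,0],[0.35,0,0,0.12,0,0,0],[0.35,0,0,0.12,0,0,0],[0.35,0,0,0.12,0,0,0],[0.35,0,0,0.12,0,0,0],[0.35,0,0,0.12,0,0,0],[0.35,0,0,0.12,0,0,0],[0.35,0,0,0.12,0,0,0]], "squeeze": 60}}

```text
clock: 10.45
tcp_pos: [0.4622, -0.2654, 0.0224]
orientation: [0.708, 3.059, 0.001]
contact_force: [-0.6, 2.0, 7.8]
grip_width: 0.0421
```

Emit:
{"name": "send_rows", "arguments": {"deltas": [[0.35,0,0,-0.1,0,0,0],[0.35,0,0,-0.3,0,0,0],[0.35,0,0,-0.5,0,0,0],[0.35,0,0,-0.7,0,0,0],[0.35,0,0,-0.85,0,0,0],[0.35,0,0,-0.85,0,0,0],[0.35,0,0,-0.85,0,0,0]]}}

```text
clock: 11.03
tcp_pos: [0.4621, -0.2656, 0.1499]
orientation: [0.708, 3.058, -0.0]
contact_force: [-1.2, -0.5, -2.4]
grip_width: 0.0423
```

Run:
```python
from h import *
o=r.get_obs();print(o["tcp_pos"],o["orientation"],o["contact_force"],o["grip_width"],to_tool(o,[.594,-.0155,.15]))
```

```text
[ 0.46213859 -0.26564997  0.14991439] [ 7.07610000e-01  3.05808452e+00 -2.27073677e-04] [-1.15795021 -0.49035217 -2.44308264] 0.04232759827158035 [-8.57776478e-03  2.82646181e-01  7.00568629e-05]
```

Emit:
{"name": "send_rows", "arguments": {"deltas": [[0.35,-0.01,0.22,0,0,0,0],[0.35,-0.02,0.45,0,0,0,0],[0.35,-0.03,0.7,0,0,0,0],[0.35,-0.03,0.94,0,0,0,0],[0.35,-0.03,0.94,0,0,0,0]]}}

```text
clock: 11.45
tcp_pos: [0.5302, -0.1316, 0.1469]
orientation: [-0.691, -3.063, -0.007]
contact_force: [1.0, 1.4, -1.9]
grip_width: 0.0424
```

Emit:
{"name": "send_rows", "arguments": {"deltas": [[0.35,-0.01,0.22,0,0,0,0],[0.35,-0.02,0.45,0,0,0,0],[0.35,-0.03,0.7,0,0,0,0],[0.35,-0.03,0.94,0,0,0,0],[0.35,-0.03,0.94,0,0,0,0],[0.35,-0.03,0.94,0,0,0,0],[0.35,-0.03,0.94,0,0,0,0]]}}

```text
clock: 12.03
tcp_pos: [0.5922, -0.0167, 0.1471]
orientation: [-0.707, -3.058, 0.003]
contact_force: [-0.0, -0.6, -2.6]
grip_width: 0.0421
```

Run:
```python
from h import *
s=grab("side");w=grab("wrist")
o=r.get_obs();print(o["tcp_pos"],o["orientation"],o["contact_force"],o["grip_width"],to_tool(o,[.594,-.0155,.0774]))
p=np.array(o["tcp_pos"]);print(proj(s,[.594,-.0155,.075]),proj(s,[p[0],p[1],p[2]-.0224]))
cv2.imwrite("pics/p3.png",np.hstack([cv2.resize(s["pixels"][80:230,190:350,::-1],(400,375)),cv2.resize(w["pixels"][:,:,::-1],(400,375))]))
```

```text
[ 0.5923186  -0.01795469  0.14781009] [-7.11377171e-01 -3.05795036e+00  2.24531468e-03] [ 0.61515563  0.55747835 -1.68445356] 0.041918529884924484 [-0.00053876  0.00307456  0.07040376]
[275.68415183 165.07475756] [276.67869627 148.22653219]
```

View pics/p3.png

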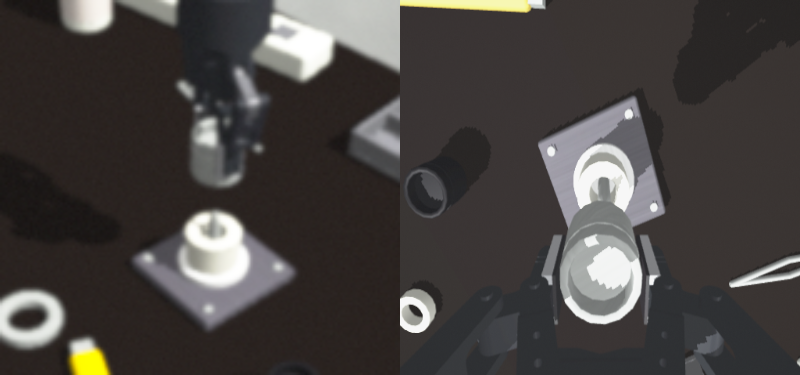

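The side view shows the holder at col 216 against the spindle at 214, and the wrist view shows 602 against 604, so it is about 2 mm off. I'll correct tool y by about 2 mm and lower it.

Emit:
{"name": "send_rows", "arguments": {"deltas": [[0.35,-0.002,0.015,0.0,0,0,0],[0.35,-0.002,0.015,0.1,0,0,0],[0.35,-0.002,0.015,0.2,0,0,0],[0.35,-0.002,0.015,0.3,0,0,0],[0.35,-0.002,0.015,0.38,0,0,0],[0.35,-0.002,0.015,0.41,0,0,0],[0.35,-0.002,0.015,0.41,0,0,0],[0.35,-0.002,0.015,0.41,0,0,0]]}}

```text
clock: 12.8
tcp_pos: [0.595, -0.0145, 0.0876]
orientation: [0.709, 3.06, -0.0]
contact_force: [0.6, -0.4, -1.8]
grip_width: 0.0424
```

Emit:
{"name": "send_rows", "arguments": {"deltas": [[0.35,0,0,0.015,0,0,0],[0.35,0,0,0.03,0,0,0],[0.35,0,0,0.03,0,0,0],[0.35,0,0,0.03,0,0,0]]}}

```text
clock: 13.13
tcp_pos: [0.5949, -0.0141, 0.0831]
orientation: [0.708, 3.06, 0.0]
contact_force: [0.9, -0.3, -1.7]
grip_width: 0.042
```

Emit:
{"name": "send_rows", "arguments": {"deltas": [[0.35,0,0,0.012,0,0,0],[0.35,0,0,0.025,0,0,0],[0.35,0,0,0.025,0,0,0],[0.35,0,0,0.025,0,0,0]]}}

```text
clock: 13.47
tcp_pos: [0.5947, -0.0142, 0.0789]
orientation: [-0.708, -3.06, 0.0]
contact_force: [0.2, -0.0, -2.2]
grip_width: 0.0424
```

Emit:
{"name": "send_rows", "arguments": {"deltas": [[0.35,0,0,0.008,0,0,0],[0.35,0,0,0.008,0,0,0],[0.35,0,0,0.008,0,0,0]]}}

```text
clock: 13.72
tcp_pos: [0.5948, -0.0142, 0.0778]
orientation: [-0.708, -3.061, 0.0]
contact_force: [1.3, -0.0, -2.5]
grip_width: 0.0425
```

Emit:
{"name": "send_rows", "arguments": {"deltas": [[0.35,0,0,0.006,0,0,0],[0.35,0,0,0.006,0,0,0],[0.35,0,0,0.006,0,0,0]]}}

```text
clock: 13.97
tcp_pos: [0.595, -0.0142, 0.0774]
orientation: [0.708, 3.06, 0.0]
contact_force: [-2.1, -0.1, 3.7]
grip_width: 0.0421
```

Emit:
{"name": "send_rows", "arguments": {"deltas": [[0.35,0,0,0.004,0,0,0],[0.35,0,0,0.004,0,0,0],[0.35,0,0,0.004,0,0,0]]}}

```text
clock: 14.22
tcp_pos: [0.5951, -0.0142, 0.0774]
orientation: [0.708, 3.06, 0.001]
contact_force: [-3.4, -0.4, 9.0]
grip_width: 0.042
```

Contact came at exactly the expected height (0.0774). Releasing and rising.

Emit:
{"name": "send_rows", "arguments": {"deltas": [[0.6,0,0,0,0,0,0],[0.65,0,0,0,0,0,0],[1,0,0,0,0,0,0],[1,0,0,0,0,0,0],[1,0,0,0,0,0,0],[1,0,0,0,0,0,0],[1,0,0,-0.15,0,0,0],[1,0,0,-0.4,0,0,0],[1,0,0,-0.65,0,0,0],[1,0,0,-0.8,0,0,0],[1,0,0,-0.8,0,0,0],[1,0,0,-0.8,0,0,0]]}}

```text
clock: 15.22
tcp_pos: [0.5957, -0.0141, 0.1979]
orientation: [0.708, 3.058, 0.002]
contact_force: [-0.1, -0.3, 0.4]
grip_width: 0.0853
```

Run:
```python
from h import *
s=grab("side");f=grab("wrist");o=r.get_obs();print(o["clock"],o["tcp_pos"],o["contact_force"],o["grip_width"])
for z in(.02,.055,.095):print(z,proj(s,[.594,-.0155,z]),proj(f,[.594,-.0155,z]))
cv2.imwrite("pics/p4.png",np.hstack([cv2.resize(s["pixels"][130:220,225:325,::-1],(400,360)),cv2.resize(f["pixels"][:,:,::-1],(400,360))]))
```

```text
15.3167 [ 0.59399178 -0.01410749  0.19530706] [ 0.71294781 -0.03163108  0.31954544] 0.08516069482779681
0.02 [274.97647956 182.94192141] [255.53160948 170.68927328]
0.055 [275.42026908 171.73721504] [255.45060296 180.60333929]
0.095 [275.95593749 158.21276915] [255.33110812 195.22783713]
```

View pics/p4.png

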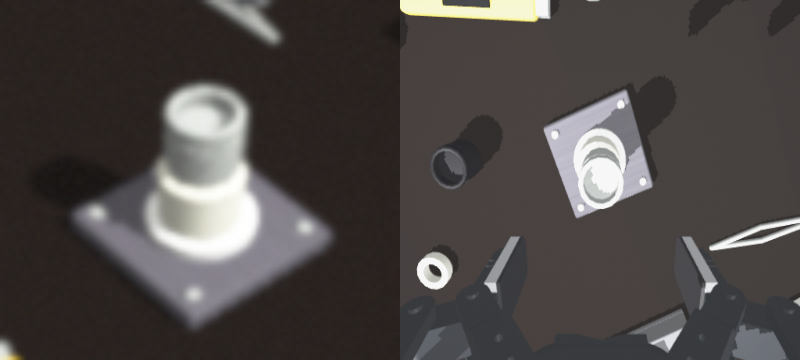

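The holder stands upright on the insulator. Its top centre is at crop (206,113), against a prediction of (204,113), and the gripper is clear. Handing in.

```bash
python3 -c "
from bench import r
print(r.hand_in())"
```

```text
the job is handed in; nothing more can be done
None
```

I placed the insulator over the spindle on the seat, then put the holder on top of it, cup side up, and handed the job in at about 15 s of the 64 s allowed.

- **Set-down:** I lowered both pieces until the wrist force showed contact, about 9–11 N. Contact came at the expected tool heights: 0.0404 m for the insulator and 0.0774 m for the holder. Only then did I release them.
- **Final pictures:** The side and wrist views show both pieces upright and on the spindle's axis. The holder's top centre is within about 1 pixel (roughly 1–2 mm) of its expected spot. The gripper is open and well clear, with force near zero.
- **Disagreements:**
  - The finger opening read about 1 mm under the insulator's 50 mm and 2 mm under the holder's 44 mm.
  - Rough side-view readings of the seat edge and spindle tip differed by up to 5 mm from the top view. I used the top-view position, and contact heights and final pictures agreed with it.

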